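Twist the lamp holder home in its bayonet base

TASK

Take the white lamp holder with the orange bar handle, lower it upright into the bayonet socket of the lamp base with its brass wings in the two open gaps, and twist it clockwise (seen from above) until the ramps hold it tight, then let go. Leave the black-handled paperweight where it is and do not tip the pen cup over.

Things in the scene. Friction and masses are not known exactly. Their poses are not given: they have to be found in the camera images.
- holder_grip (a point): Centre of the orange bar of the loose lamp holder (0.18 kg, standing, 90 mm tall): bar 110 long (x), 16 wide (y), 24 mm high; grip across y from above. Below it: stem, white collar (54 wide, top 26 mm below this point), white plug 48 wide, brass wings in line with x (76 tip to tip, 14 wide, undersides 64 mm below), taper to a foot 34 wide, 78 mm below. A half turn about z is the same.
- lamp_socket (a point): Centre of the seat in the fixed lamp base's socket, 34 mm up; z up, rim at 61 mm. +x and -x (orange marks) point to the open gaps. Enter with the bar along x (25 degrees or 6 mm off is fine) till the bar's centre is 64 mm above this point. Clockwise from above the wings go under the blue ramps: bind from 55 degrees, tight at 65 to 75 (1 N m or so), stop at 80; friction holds. Disc 160 mm wide.
- paperweight_bar (a point): Centre of the black bar (96 mm long on x, 16 wide, 22 high, top 79 mm up) of a steel paperweight with a round foot 72 mm wide. No wings: not the part wanted, leave it alone.
- pen_cup: Blue glazed stoneware pen cup with two pens, 80 mm in diameter, rim 95 mm and pens up to 121 mm high; origin at the centre of its underside, z up. It must stay standing.
Mind the look-alikes: they are no part of the job. Leave any brown look-alike of the part that bears lamp_socket alone. Of the things that look like the part that bears holder_grip, the smaller one is meant.

How it is judged (in metres and radians):
On the way:
1. the holder sits down in the socket, wings on the seat (horizontal distance between holder_grip and lamp_socket below 0.012 m and z of holder_grip in the frame of lamp_socket below 0.069 m), for 0.1 s.
At the end, for the whole second after the job is handed in: Holder seated in the socket (bar centre within 12 mm of its axis, under 68 mm above the seat), upright within 7 degrees, turned at least 60 degrees from the entry direction, wings jammed under the ramps; paperweight within 30 mm of its start; pen cup standing (horizontal distance between holder_grip and lamp_socket below 0.012 m and z of holder_grip in the frame of lamp_socket below 0.068 m and angle between holder_grip's own z axis and vertical below 0.12 rad and angle between the x axis of holder_grip and the x axis of lamp_socket, either way round above 1.05 rad and distance of paperweight_bar from where it was at the start of the episode below 0.03 m and angle between pen_cup's own z axis and vertical below 0.3 rad); the robot touches nothing.
It fails at once if the paperweight is moved by more than 30 mm (distance of paperweight_bar from where it was at the start of the episode above 0.03 m).
It fails at once if the pen cup is tipped over (angle between pen_cup's own z axis and vertical above 0.3 rad).
It also fails if it takes over 42 s, if anything falls off the work surface, if the arm or the gripper's body presses on something with over 40 N, if the wrist force passes 120 N, or if a joint passes its speed limit or range.

ROBOT

A 7-joint arm with a two-finger parallel gripper is mounted at the origin on the work surface. World frame = base frame: x ahead of the robot, y to its left, z up, the work surface at z = 0. Lengths are in mm, angles in rad, forces in N, time in s.
With the tool pointing down it reaches from about 425 to 925 mm from the base axis. Payload 6.8 kg.
Tool frame: the origin (TCP) lies on the centre line of the jaws, within the pads' length; the fingertips stand 11 mm ahead of it and the grasp point (between the pads) lies 8 mm behind it; x points along the fingers, y is the direction in which the jaws open and shut, and the axes are right-handed (so a half turn about x gives the same grasp; the last joint's range is limited). The gripper opens to 88 mm and grips with 3 to 60 N. Pads are 20 mm wide; open, the fingers measure 115 mm over their backs; the gripper's body (75 mm by 178 mm) begins 61 mm behind the grasp point.
Start: joints at [1.234, 0.477, 0.022, 1.555, -0.011, 1.109, -0.083], TCP at [153.104, -657.424, 210.264] pointing down, gripper open.
Joint ranges: [-2.96, 2.96], [-0.34, 2.1], [-1.41, 1.46], [0.24, 2.44], [-1.37, 4.51], [0.17, 1.92], [-2.96, 2.96]. Speed limits (rad/s): [2.39, 2.39, 3.14, 3.14, 3.14, 3.14, 3.14].

INTERFACE

Orientations are given as a unit quaternion [x, y, z, w].
In Python, from bench import arm, claw, grab_frame, get_calibration gives the robot as it stands. The module is installed in compiled form; this text tells all that it offers. Calls block until the motion is done:
- arm.goto(position, orientation): joint-space move of the TCP to a pose.
- arm.servo_line(position, orientation=None, v=150, guard=None): straight line of the TCP; orientation=None keeps the orientation; v is the mean speed in mm/s. With guard (N) it stops when the force on the tool has changed by that much, and returns True; else False.
- arm.movej(angles): joint-space move.
- claw.ungrasp() and claw.gripper_close(strength=None): open the fingers fully, or close them until they stop; strength is the grip in N (None keeps the last).
- arm.pause(seconds).
- arm.solve_ik(position, orientation): joint angles nearest the present ones, or None.
- grab_frame(name): name is "scene" or "side" or "wrist"; returns (picture, depth): 400x640x3 uint8, blue, green, red; 400x640 float32, mm along the optical axis (not along the pixel's ray), 0 where there is no reading.
- get_calibration(name): a dict with "mtx" (3x3 intrinsics, pixels), "extrinsics" (4x4, takes a point from world to camera coordinates); the wrist camera has in their place "mount" (4x4, takes a point from camera to tool coordinates, whose origin is the TCP and whose axes are the tool frame's). Camera axes: x right, y down, z forward; pixel columns grow to the right and rows downward; lengths in mm; the calibration is good to about 2 mm. The wrist camera is an equidistant fisheye: a pixel r from the principal point sees the ray r / f radians off the axis. A picture is of the moment at which its call begins: read the wrist's pose just before it. get_calibration takes no time and is no camera call.
A pose or a line that the arm cannot do raises arm.IKError and nothing moves.
- arm.sign_off(): hands the job in, once; it reports no verdict.
Readings, each from a call of its own:
- arm.read_t(): time.
- arm.read_joint_positions(): joint angles.
- arm.read_dq(): joint speeds.
- arm.read_effort(): joint torques, N m.
- arm.read_tcp_pos(): TCP position.
- arm.read_tool_rot(): TCP orientation.
- arm.read_force(): force on the tool from outside, world axes, zero at the start.
- arm.read_wrist_torque(): the same for the moment, N m.
- arm.read_finger_gap(): opening from 0.0 (shut) to 1.0 (fully open).
Only numpy, scipy, OpenCV 4.12 (cv2) and the standard library are available. Lean on these libraries where they do the work, as an engineer would, in place of code of your own. Each camera call takes 0.05 s, during which the arm holds its last target.

## Working session

There is one attempt and no reset: what is moved stays moved. The work goes in short steps, each a Python script; the robot and the scene stay as the last script left them, time stands still between calls to the robot, and variables do not carry over. Pictures are saved under pics/ and viewed, and the job is handed in when it is done.

```bash
mkdir -p pics; python3 - <<'E'
from bench import arm, claw, grab_frame, get_calibration
import cv2,numpy as np
np.set_printoptions(precision=3,suppress=True)
for n in ["scene","side","wrist"]:
    p,d=grab_frame(n); cv2.imwrite(f"pics/{n}0.png",p); np.save(f"pics/{n}0.npy",d)
    print(n,get_calibration(n))
print(arm.read_t(),arm.read_tcp_pos(),arm.read_tool_rot())
E
```

```text
scene {'mtx': array([[428.811,   0.   , 311.579],
       [  0.   , 428.811, 193.302],
       [  0.   ,   0.   ,   1.   ]]), 'extrinsics': array([[  -0.295,    0.955,   -0.014,  204.702],
       [   0.808,    0.242,   -0.537, -429.15 ],
       [  -0.509,   -0.17 ,   -0.844, 1294.842],
       [   0.   ,    0.   ,    0.   ,    1.   ]])}
side {'mtx': array([[371.872,   0.   , 315.052],
       [  0.   , 371.872, 196.693],
       [  0.   ,   0.   ,   1.   ]]), 'extrinsics': array([[   0.908,   -0.419,   -0.022, -565.769],
       [  -0.266,   -0.534,   -0.802,  218.044],
       [   0.324,    0.734,   -0.596,  770.46 ],
       [   0.   ,    0.   ,    0.   ,    1.   ]])}
wrist {'mtx': array([[309.707,   0.   , 317.17 ],
       [  0.   , 309.707, 199.416],
       [  0.   ,   0.   ,   1.   ]]), 'mount': array([[  -0.001,   -0.285,    0.958, -175.253],
       [   1.   ,   -0.001,    0.001,    0.888],
       [   0.   ,    0.958,    0.285,  -78.391],
       [   0.   ,    0.   ,    0.   ,    1.   ]])}
0.15 [ 152.986 -656.963  209.506] [-0.702 -0.081  0.703 -0.08 ]
```

View pics/scene0.png

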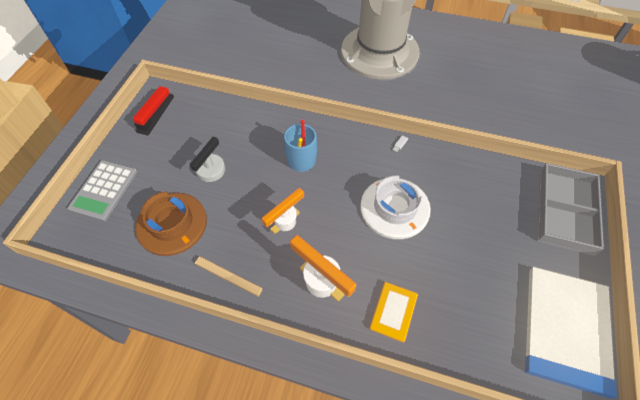

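View pics/side0.png

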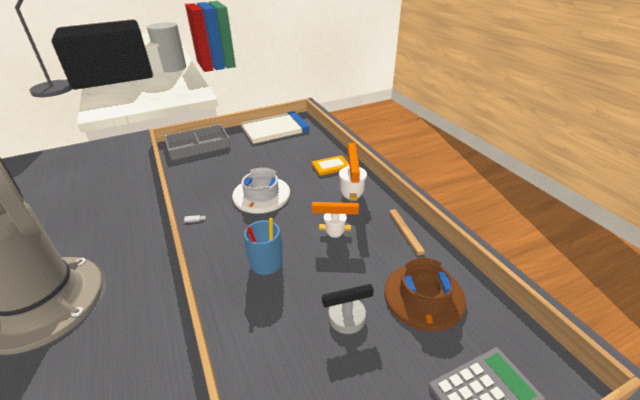

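View pics/wrist0.png

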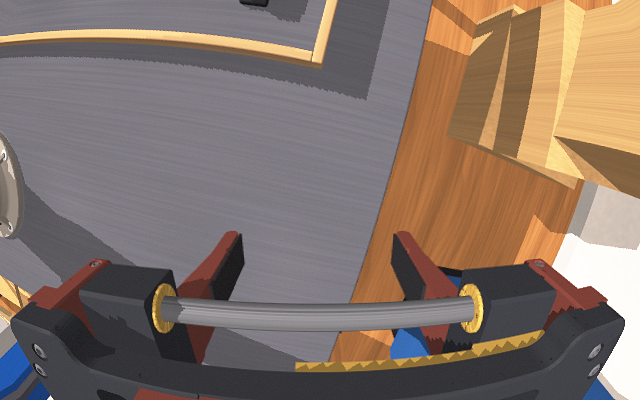

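The scene picture shows two orange-bar holders: a small one at scene (285,210) and a large one at (322,268). There are two bases: white at (396,205) and brown at (170,222). The paperweight is at (207,158) and the pen cup at (300,147). I want the small holder and the white base, so I'll measure both and confirm with a crop.

```bash
cat > h.py <<'E'
import cv2,numpy as np
from bench import get_calibration
np.set_printoptions(precision=3,suppress=True)
def pts(name,mask,d):
    c=get_calibration(name);K=c["mtx"];T=np.linalg.inv(c["extrinsics"])
    v,u=np.nonzero(mask&(d>0)); z=d[v,u]
    P=np.stack([(u-K[0,2])/K[0,0]*z,(v-K[1,2])/K[1,1]*z,z,np.ones_like(z)])
    return (T@P)[:3].T,u,v
def plane(name,uv,h):
    c=get_calibration(name);K=c["mtx"];T=np.linalg.inv(c["extrinsics"])
    r=T[:3,:3]@np.linalg.solve(K,[uv[0],uv[1],1.]);o=T[:3,3]
    return o+r*(h-o[2])/r[2]
E
python3 - <<'E'
from h import *
for n,boxes in [("scene",{"small":(255,180,310,235),"large":(285,230,360,305),"base":(355,170,435,240)}),("side",{"small":(305,195,365,240),"large":(335,140,372,200),"base":(228,165,295,215)})]:
    p=cv2.imread(f"pics/{n}0.png");d=np.load(f"pics/{n}0.npy");hsv=cv2.cvtColor(p,cv2.COLOR_BGR2HSV)
    O=(hsv[...,0]>=6)&(hsv[...,0]<=17)&(hsv[...,1]>200)&(hsv[...,2]>120)
    B=(hsv[...,0]>=100)&(hsv[...,0]<=125)&(hsv[...,1]>120)
    W=(hsv[...,1]<60)&(hsv[...,2]>130)
    for k,(a,b,c,e) in boxes.items():
        R=np.zeros(O.shape,bool);R[b:e,a:c]=1
        for nm,M in [("O",O),("B",B),("W",W)]:
            P,u,v=pts(n,M&R,d)
            if len(P)<5: continue
            print(n,k,nm,len(P),"uv",u.mean(),v.mean(),"med",np.median(P,0),"zrng",np.percentile(P[:,2],[2,50,98]))
            if nm=="O" and k!="base":
                Q=P[P[:,2]>np.percentile(P[:,2],98)-6]
                m,ev,_=[*np.linalg.eigh(np.cov(Q[:,:2].T))][1],0,0
                ax=m[:,1];t=(Q[:,:2]-Q[:,:2].mean(0))@ax;s=(Q[:,:2]-Q[:,:2].mean(0))@m[:,0]
                c0=Q[:,:2].mean(0)+ax*(t.max()+t.min())/2+m[:,0]*(s.max()+s.min())/2
                print("   top: n",len(Q),"len",np.ptp(t),"wid",np.ptp(s),"centre",c0,"yaw",np.degrees(np.arctan2(ax[1],ax[0])))
    for k in boxes:
        a,b,c,e=boxes[k]
    crops=[cv2.resize(p[b:e,a:c],(260,260)) for a,b,c,e in boxes.values()]
    cv2.imwrite(f"pics/crop_{n}.png",np.hstack(crops))
E
```

```text
scene small O 305 uv 282.544262295082 206.41311475409836 med [643.991 -77.68   86.662] zrng [71.991 86.662 90.577]
   top: n 191 len 107.70882834143359 wid 15.693097804915606 centre [642.481 -78.6  ] yaw 150.58807996699142
scene small W 446 uv 288.27354260089686 218.3609865470852 med [651.014 -67.862  46.743] zrng [-4.278 46.743 65.408]
scene large O 748 uv 323.0401069518717 263.3516042780749 med [759.413  44.415 122.064] zrng [118.073 122.064 124.87 ]
   top: n 722 len 147.7678772165482 wid 20.441474580036022 centre [758.192  42.601] yaw 64.71970783416809
scene large W 2234 uv 335.1844225604297 269.0801253357207 med [718.436  63.032  -1.153] zrng [-4.976 -1.153 81.78 ]
scene base B 122 uv 400.75409836065575 194.98360655737704 med [503.341 161.882  44.796] zrng [41.038 44.796 49.222]
scene base W 4085 uv 395.2328029375765 209.89033047735617 med [547.739 150.03   11.896] zrng [-4.263 11.896 57.259]
side small O 471 uv 335.2208067940552 207.58174097664545 med [638.59  -84.559  86.673] zrng [71.342 86.673 93.676]
   top: n 220 len 107.14150552123236 wid 15.875840761670972 centre [638.252 -81.798] yaw 152.02400046888465
side small W 494 uv 335.0 222.01012145748987 med [633.33  -91.131  41.789] zrng [ 1.935 41.789 65.856]
side large O 320 uv 353.3 161.5 med [743.537  18.763 126.066] zrng [101.755 126.066 128.556]
   top: n 232 len 148.37018299064377 wid 20.387073562066178 centre [753.973  38.836] yaw 64.28064023395706
side large W 602 uv 350.5332225913621 180.6860465116279 med [742.44   25.612  51.415] zrng [ 2.66  51.415 85.709]
side base O 5 uv 251.2 204.2 med [483.753 105.117  17.045] zrng [15.865 17.045 19.459]
side base B 57 uv 257.280701754386 180.9298245614035 med [503.878 155.303  49.608] zrng [47.045 49.608 52.593]
side base W 1896 uv 260.8301687763713 191.66244725738397 med [522.368 120.736  18.724] zrng [ 2.665 18.724 62.244]
```

View pics/crop_scene.png

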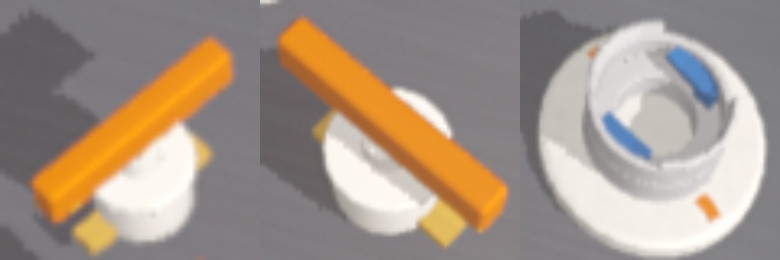

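View pics/crop_side.png

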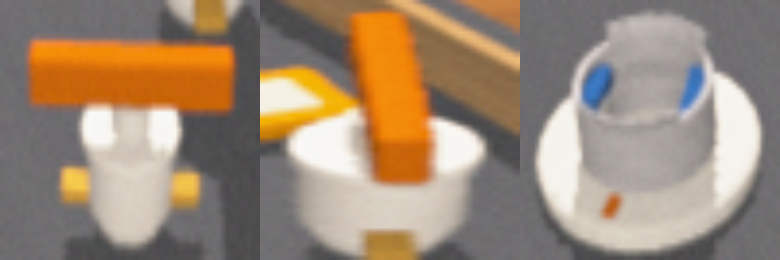

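```bash
python3 - <<'E'
from h import *
for n,box in [("scene",(355,170,435,240)),("side",(228,160,295,215))]:
    p=cv2.imread(f"pics/{n}0.png");d=np.load(f"pics/{n}0.npy");hsv=cv2.cvtColor(p,cv2.COLOR_BGR2HSV)
    a,b,c,e=box;R=np.zeros(d.shape,bool);R[b:e,a:c]=1
    O=((hsv[...,0]>=3)&(hsv[...,0]<=17)&(hsv[...,1]>120)&R).astype(np.uint8)
    k,l,st,ce=cv2.connectedComponentsWithStats(O)
    for i in range(1,k):
        if st[i,4]>=3: print(n,"mark",ce[i],st[i,4],plane(n,ce[i],13), [x.mean(0) for x in pts(n,l==i,d)[:1]])
    P,u,v=pts(n,R&(d>0),d)
    print(np.histogram(P[:,2],bins=np.arange(-6,70,4)))
    W=(hsv[...,1]<70)&(hsv[...,2]>120)&R
    P,u,v=pts(n,W,d)
    for lo,hi in [(8,20),(54,66)]:
        Q=P[(P[:,2]>lo)&(P[:,2]<hi)][:,:2].astype(np.float32)
        (cx,cy),r=cv2.minEnclosingCircle(Q);print(n,lo,"circle",cx,cy,r,len(Q))
    Bm=((hsv[...,0]>=100)&(hsv[...,0]<=125)&(hsv[...,1]>110)&R).astype(np.uint8)
    k,l,st,ce=cv2.connectedComponentsWithStats(Bm)
    for i in range(1,k):
        if st[i,4]>=10: print(n,"blue",ce[i],st[i,4],pts(n,l==i,d)[0].mean(0))
# cup & paperweight
p=cv2.imread("pics/scene0.png");d=np.load("pics/scene0.npy");hsv=cv2.cvtColor(p,cv2.COLOR_BGR2HSV)
R=np.zeros(d.shape,bool);R[115:175,280:320]=1
print("cup",np.median(pts("scene",(hsv[...,1]>90)&R,d)[0],0))
R[:]=0;R[130:185,188:228]=1
P=pts("scene",R,d)[0];P=P[P[:,2]>60];print("pw",np.median(P,0))
E
```

```text
scene mark [412.45 225.35] 20 [568.893 198.367  13.   ] [array([568.862, 198.364,  12.962])]
(array([1175, 1080,   68,  355, 1291,  185,   69,   61,   99,  311,  103,
         84,  204,  220,  121,   78,   62,    1]), array([-6, -2,  2,  6, 10, 14, 18, 22, 26, 30, 34, 38, 42, 46, 50, 54, 58,
       62, 66]))
scene 8 circle 528.3218383789062 151.47613525390625 80.0000228881836 1739
scene 54 circle 526.002197265625 151.82513427734375 52.968353271484375 141
scene blue [408.299 189.23 ] 87 [498.075 170.567  44.599]
scene blue [386.979 206.354] 48 [556.445 133.469  44.858]
side mark [251.333 204.333] 12 [484.964 108.818  13.   ] [array([483.902, 103.605,  17.003])]
(array([   0,  361, 1439,   74,  110,  588,  140,   65,   61,   69,  135,
         79,   72,  117,  138,  108,   66,   45]), array([-6, -2,  2,  6, 10, 14, 18, 22, 26, 30, 34, 38, 42, 46, 50, 54, 58,
       62, 66]))
side 8 circle 527.0602416992188 148.59547424316406 80.7071304321289 827
side 54 circle 525.4283447265625 148.99224853515625 54.382118225097656 218
side blue [247.135 181.135] 37 [495.499 167.386  49.583]
side blue [272.087 181.   ] 23 [557.449 136.9    49.681]
cup [474.281 -96.677  65.224]
pw [ 555.768 -304.335   75.344]
```

```bash
cat >> h.py <<'E'
from scipy.spatial.transform import Rotation as Rn
def ori(phi):
    f=np.radians(phi);c,s=np.cos(f),np.sin(f)
    return Rn.from_matrix(np.array([[0,c,s],[0,s,-c],[-1,0,0]])).as_quat()
E
python3 - <<'E'
from h import *
from bench import arm
for phi in [61.5,-118.5]:
    print("pick",phi,arm.solve_ik([640.4,-80.2,70],ori(phi)))
for phi in [137.5,-42.5]:
    for k in [0,-10,-72,-80]:
        print("place",phi+k,arm.solve_ik([527.5,150,90],ori(phi+k)))
E
```

```text
pick 61.5 [ 0.551  0.704 -0.753  1.702  0.568  0.967  0.656]
pick -118.5 [ 0.144  0.585 -0.16   1.733  0.12   0.833 -2.139]
place 137.5 [ 0.465  0.742 -1.187  1.911  0.798  1.065  1.334]
place 127.5 [ 0.465  0.742 -1.187  1.911  0.798  1.065  1.159]
place 65.5 [ 0.435  0.703 -1.128  1.913  0.751  1.028  0.114]
place 57.5 [ 0.427  0.694 -1.114  1.913  0.739  1.02  -0.017]
place -42.5 [ 0.301  0.587 -0.906  1.92   0.58   0.92  -1.635]
place -52.5 [ 0.236  0.55  -0.812  1.924  0.512  0.886 -1.753]
place -114.5 [ 0.116  0.499 -0.645  1.931  0.397  0.839 -2.739]
place -122.5 [ 0.114  0.499 -0.642  1.932  0.395  0.839 -2.877]
```

```bash
python3 - <<'E'
from h import *
from bench import arm,claw,grab_frame
arm.goto([640.4,-80.2,200],ori(61.5))
print(arm.read_t(),arm.read_tcp_pos(),arm.read_joint_positions())
X=arm.read_tcp_pos();q=arm.read_tool_rot()
p,d=grab_frame("wrist");cv2.imwrite("pics/w1.png",p)
# project bar ends using mount, equidistant fisheye
c=get_calibration("wrist");K=c["mtx"];M=np.linalg.inv(c["mount"])
def proj(P):
    t=Rn.from_quat(q).inv().apply(np.array(P)-X); m=M[:3,:3]@t+M[:3,3]
    r=np.hypot(m[0],m[1]);th=np.arctan2(r,m[2]);return K[:2,2]+K[0,0]*th*m[:2]/r
a=np.array([np.cos(np.radians(151.5)),np.sin(np.radians(151.5)),0])
n=np.array([-a[1],a[0],0])
for s in (-55,55):
    for w in (-8,8):
        u=proj(np.array([640.4,-80.2,90])+a*s+n*w);print(u);cv2.circle(p,tuple(int(round(x)) for x in u),2,(255,0,255),-1)
cv2.imwrite("pics/w1b.png",p)
E
```

```text
2.8167 [640.267 -81.686 199.812] [ 0.558  0.546 -0.754  1.602  0.4    1.155  0.783]
[327.521 244.086]
[311.698 244.126]
[328.274 133.694]
[310.817 133.719]
```

View pics/w1b.png

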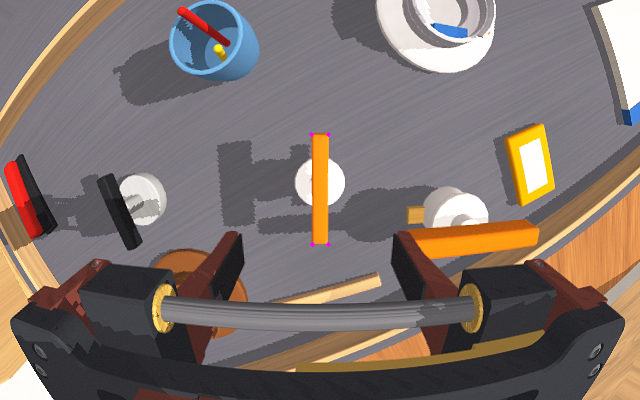

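The projected bar corners, columns 311–328 and rows 134–244, lie right on the bar seen by the wrist camera, so the pick pose is good. It is the small holder; the large one is at the right, around (470,240).

```bash
python3 - <<'E'
from h import *
from bench import arm,claw,grab_frame
print(arm.servo_line([640.4,-80.2,71],ori(61.5),v=120,guard=15),arm.read_tcp_pos())
claw.gripper_close(60)
print(arm.read_finger_gap(),arm.read_force())
print(arm.servo_line([640.4,-80.2,190],v=150),arm.read_finger_gap(),arm.read_force(),arm.read_tcp_pos(),arm.read_t())
p,d=grab_frame("side");cv2.imwrite("pics/s2.png",cv2.resize(p[100:300,200:520],(640,400)))
p,d=grab_frame("wrist");cv2.imwrite("pics/w2.png",p)
E
```

```text
False [641.103 -80.115  71.915]
0.17340710613983135 [-0.551  0.698  0.784]
False 0.1718176394382559 [-0.241  0.222 -1.277] [639.633 -80.388 188.88 ] 6.15
```

View pics/s2.png

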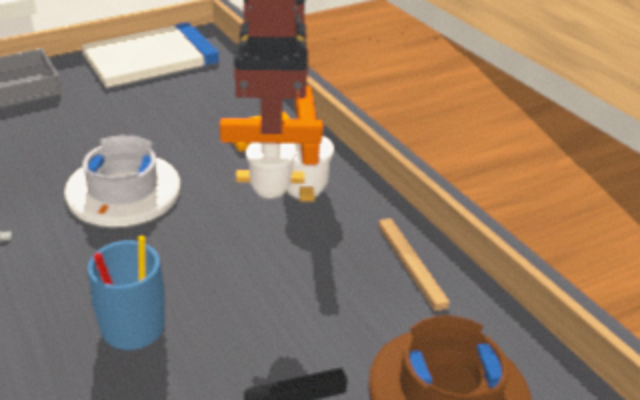

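View pics/w2.png

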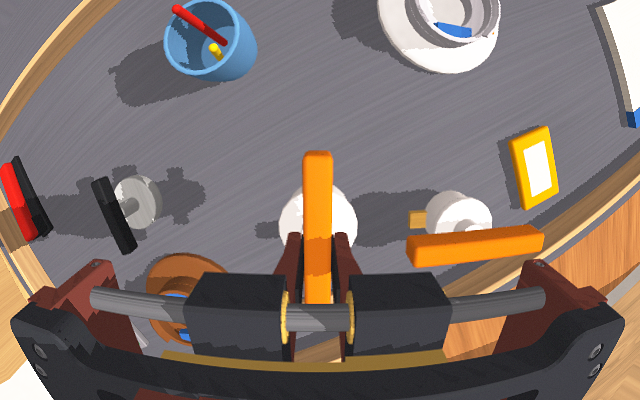

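The holder is held upright: in the side view the wings and foot hang straight below the bar. I'll look at the base with the wrist camera on approach.

```bash
python3 - <<'E'
from h import *
from bench import arm,claw,grab_frame
tz=np.array([np.sin(np.radians(137.5)),-np.cos(np.radians(137.5)),0])
arm.goto(np.array([527.5,150,190])-70*tz,ori(137.5))
X=arm.read_tcp_pos();q=arm.read_tool_rot()
p,d=grab_frame("wrist");cv2.imwrite("pics/w3.png",p);np.savez("pics/w3.npz",X=X,q=q,d=d)
print(X,arm.read_t(),arm.read_joint_positions(),arm.read_finger_gap())
c=get_calibration("wrist");K=c["mtx"];M=np.linalg.inv(c["mount"])
def proj(P):
    t=Rn.from_quat(q).inv().apply(np.array(P)-X); m=M[:3,:3]@t+M[:3,3]
    r=np.hypot(m[0],m[1]);th=np.arctan2(r,m[2]);return K[:2,2]+K[0,0]*th*m[:2]/r
C=np.array([527.5,150,0])
for R,h,col in [(80,12,(0,0,255)),]:
    for a in np.arange(0,360,10):
        u=proj(C+[R*np.cos(np.radians(a)),R*np.sin(np.radians(a)),h]);cv2.circle(p,tuple(int(round(x)) for x in u),1,(255,0,255),-1)
for a in (47.5,227.5):
    u=proj(C+[62*np.cos(np.radians(a)),62*np.sin(np.radians(a)),13]);print(u);cv2.circle(p,tuple(int(round(x)) for x in u),2,(0,255,0),-1)
cv2.imwrite("pics/w3b.png",p)
E
```

```text
[481.105  97.499 189.928] 7.25 [ 0.625  0.423 -1.168  1.953  0.448  1.059  1.656] 0.16983509815691747
[319.347 277.094]
[319.196 184.906]
```

View pics/w3b.png

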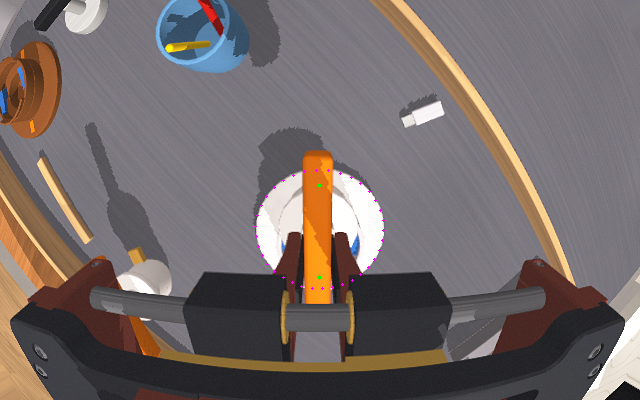

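The projected disc outline (columns 257–384) matches the base seen around the held bar, so I'll insert along the marks under a force guard.

```bash
python3 - <<'E'
from h import *
from bench import arm,claw,grab_frame
C=[527.5,150]
arm.servo_line([*C,160],ori(137.5),v=150)
print(arm.read_tcp_pos(),arm.read_force())
print(arm.servo_line([*C,105],v=60,guard=8),arm.read_tcp_pos(),arm.read_force(),arm.read_wrist_torque())
print(arm.servo_line([*C,88],v=25,guard=10),arm.read_tcp_pos(),arm.read_force(),arm.read_wrist_torque(),arm.read_t())
for n in("scene","side"):
    p,d=grab_frame(n)
    b=(340,140) if n=="scene" else (190,110)
    cv2.imwrite(f"pics/{n}4.png",cv2.resize(p[b[1]:b[1]+120,b[0]:b[0]+150],(750,600)))
E
```

```text
[527.377 149.471 159.855] [ 0.191 -0.082 -1.358]
False [527.785 150.233 105.356] [-0.397 -0.268 -1.884] [ 0.064 -0.117 -0.034]
True [527.358 149.901  90.807] [-0.678 -0.652  4.796] [-0.015  0.118  0.019] 9.5417
```

View pics/side4.png

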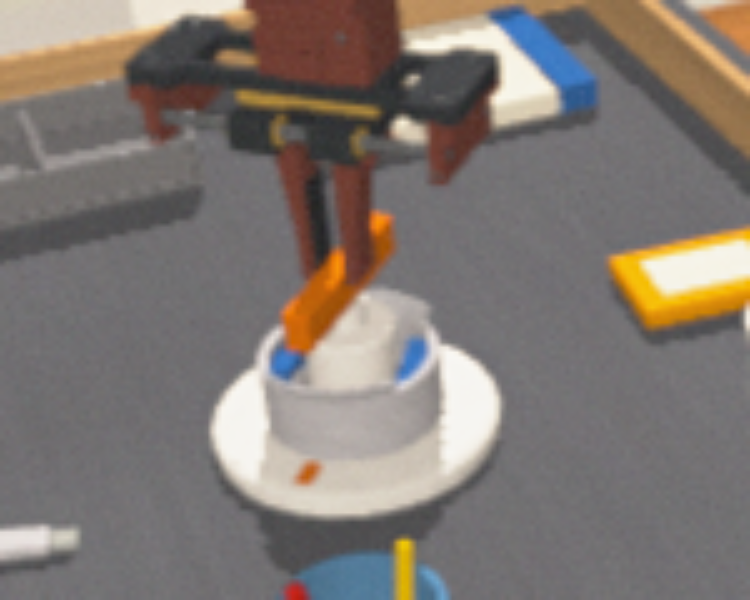

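View pics/scene4.png

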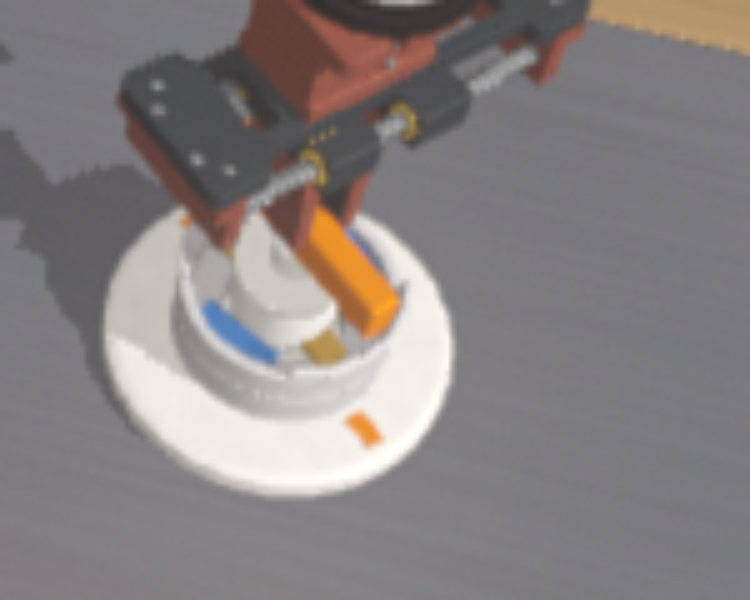

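It stopped on contact at TCP z 90.8, about where a seated holder should be. The brass wing shows in the gap at the orange mark in the enlarged scene crop. I'll twist in steps while watching the moment.

```bash
python3 - <<'E'
from h import *
from bench import arm,claw,grab_frame
q0=np.array(arm.read_joint_positions());print(q0)
def yaw():
    y=Rn.from_quat(arm.read_tool_rot()).apply([0,1,0]);return np.degrees(np.arctan2(y[1],y[0]))
print(yaw())
for k in [15,30,45,52,58,63,67]:
    q=q0.copy();q[6]-=np.radians(k);arm.movej(q)
    print(k,yaw(),arm.read_tcp_pos(),arm.read_force(),arm.read_wrist_torque(),arm.read_finger_gap(),arm.read_t())
    if abs(arm.read_wrist_torque()[2])>1.3: break
for n in("scene","side"):
    p,d=grab_frame(n)
    b=(340,140) if n=="scene" else (190,110)
    cv2.imwrite(f"pics/{n}5.png",cv2.resize(p[b[1]:b[1]+120,b[0]:b[0]+150],(750,600)))
E
```

```text
[ 0.361  0.629 -1.     1.916  0.649  0.961  1.451]
137.4906197306237
15 122.71215006843936 [527.587 150.074  90.859] [-0.174 -0.238  0.621] [ 0.136 -0.177 -0.093] 0.17783765396805845 10.0
30 107.82696036557658 [527.495 149.93   90.842] [-0.273  0.164  1.803] [ 0.129 -0.165 -0.065] 0.1693689258621383 10.3583
45 92.877885806435 [527.434 149.859  90.836] [0.102 0.288 1.539] [ 0.068 -0.095 -0.03 ] 0.17356827901903216 10.7167
52 85.87162805399012 [527.415 149.849  90.817] [ 0.241 -0.449  1.234] [ 0.043 -0.164 -0.076] 0.16840550592132214 10.9667
58 79.84909418185231 [527.439 149.874  90.807] [-0.386  0.654  0.625] [ 0.054 -0.228 -0.104] 0.1742051035383466 11.2167
63 74.84559940242558 [527.375 149.881  90.764] [ 1.323 -0.504  0.961] [ 0.061 -0.233  0.205] 0.1714479548927003 11.4667
67 70.80010535215898 [527.383 149.928  90.781] [0.457 0.489 0.648] [ 0.014 -0.311  0.634] 0.1710749915531937 11.7167
```

View pics/scene5.png

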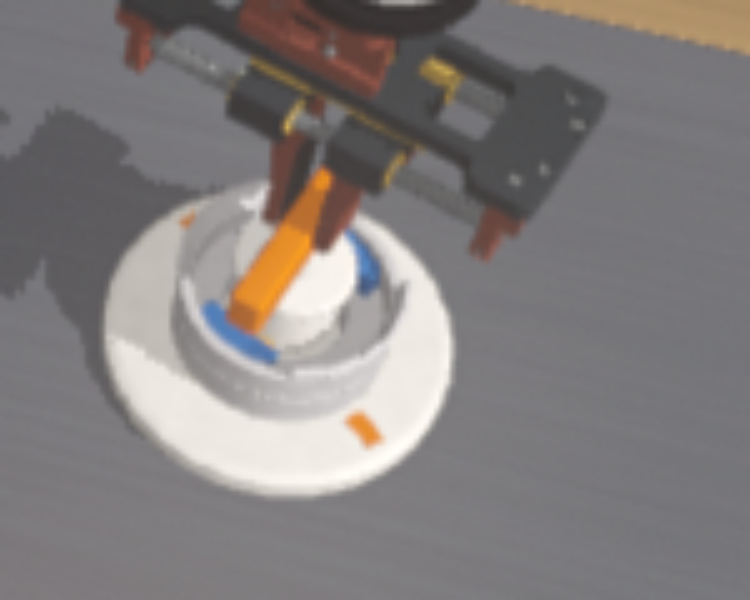

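View pics/side5.png

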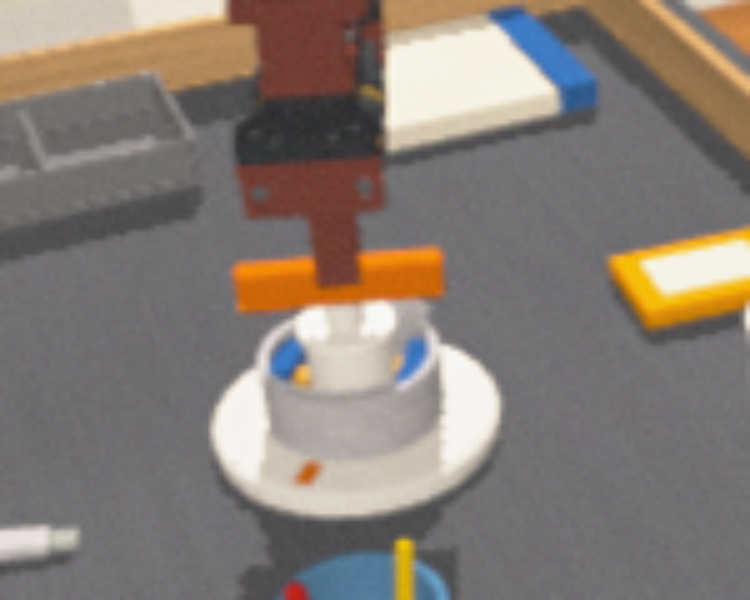

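The moment rises from about 60° on and is now 0.63 N m. I'll continue until it reaches about 1 N m.

```bash
python3 - <<'E'
from h import *
from bench import arm,claw,grab_frame
q0=np.array(arm.read_joint_positions());q0[6]=1.451-np.radians(67)
def yaw():
    y=Rn.from_quat(arm.read_tool_rot()).apply([0,1,0]);return np.degrees(np.arctan2(y[1],y[0]))
for k in [2,4,5,6]:
    q=q0.copy();q[6]-=np.radians(k);arm.movej(q)
    t=np.array(arm.read_wrist_torque())
    print(67+k,yaw(),arm.read_tcp_pos(),arm.read_force(),t,arm.read_finger_gap(),arm.read_t())
    if abs(t[2])>1.05: break
p,d=grab_frame("side");cv2.imwrite("pics/side6.png",cv2.resize(p[110:230,190:340],(750,600)))
p,d=grab_frame("wrist");cv2.imwrite("pics/w6.png",p)
E
```

```text
69 68.6393289290295 [527.379 149.963  90.763] [ 0.556 -0.329 -0.248] [ 0.002 -0.284  0.776] 0.1757727823500582 12.0667
71 66.61557633331338 [527.369 150.011  90.785] [0.914 1.397 1.122] [ 0.07  -0.321  1.031] 0.1742137738426496 12.3167
72 65.55218806324984 [527.356 150.022  90.766] [1.256 0.491 0.718] [ 0.151 -0.321  1.118] 0.1719055781218531 12.5667
```

View pics/w6.png

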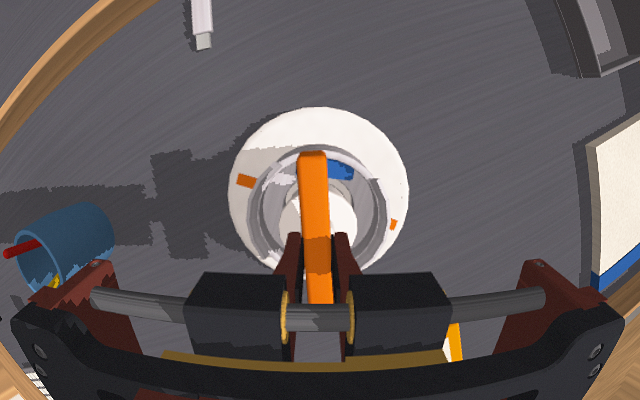

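The bar still lines up with the jaws and the moment is 1.1 N m, so it is tight. Next I'll release, retreat and check the angle against both marks.

```bash
python3 - <<'E'
from h import *
from bench import arm,claw,grab_frame
claw.ungrasp();print(arm.read_finger_gap(),arm.read_force())
X=np.array(arm.read_tcp_pos())
arm.servo_line([X[0],X[1],200],v=120)
tz=Rn.from_quat(arm.read_tool_rot()).apply([0,0,1])
X=np.array(arm.read_tcp_pos());q=arm.read_tool_rot()
p,d=grab_frame("wrist");cv2.imwrite("pics/w7.png",p)
for n in("scene","side"):
    s,ds=grab_frame(n);cv2.imwrite(f"pics/{n}7.png",s);np.save(f"pics/{n}7.npy",ds)
np.savez("pics/w7.npz",X=X,q=q,d=d);print(X,q,arm.read_t())
c=get_calibration("wrist");K=c["mtx"];T=c["mount"]
def ray(u,v,h):
    a=(np.array([u,v])-K[:2,2])/K[0,0];th=np.hypot(*a);m=np.array([*(np.sin(th)*a/th),np.cos(th)])
    R=Rn.from_quat(q).as_matrix();o=X+R@T[:3,3];r=R@T[:3,:3]@m;return o+r*(h-o[2])/r[2]
hsv=cv2.cvtColor(p,cv2.COLOR_BGR2HSV)
O=((hsv[...,0]>=5)&(hsv[...,0]<=17)&(hsv[...,1]>200)&(hsv[...,2]>120)).astype(np.uint8)
k,l,st,ce=cv2.connectedComponentsWithStats(O)
for i in range(1,k):
    if st[i,4]>=20:
        cn=cv2.findContours((l==i).astype(np.uint8),0,1)[0][0]
        h=110 if st[i,4]>800 else 12
        P=np.array([ray(*c,h)[:2] for c in cn[:,0]],np.float32)
        (cx,cy),(w,hh),an=cv2.minAreaRect(P);print(ce[i],st[i,4],h,(cx,cy),w,hh,an)
E
```

```text
1.001858256546944 [-0.161 -0.22   0.432]
[526.942 149.569 199.239] [ 0.15   0.691 -0.15   0.691] 15.0583
[317.92  193.504] 1909 110 (526.1193237304688, 149.8597869873047) 15.190299034118652 109.6657943725586 69.09347534179688
[267.444 160.267] 90 12 (484.6763610839844, 102.21637725830078) 16.549449920654297 8.482355117797852 46.22658920288086
[370.953 191.744] 43 12 (572.2080078125, 199.83309936523438) 7.997560977935791 8.255529403686523 46.489707946777344
```

View pics/w7.png

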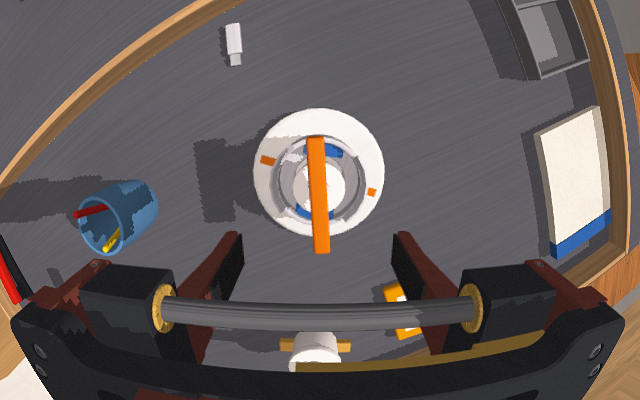

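View pics/scene7.png

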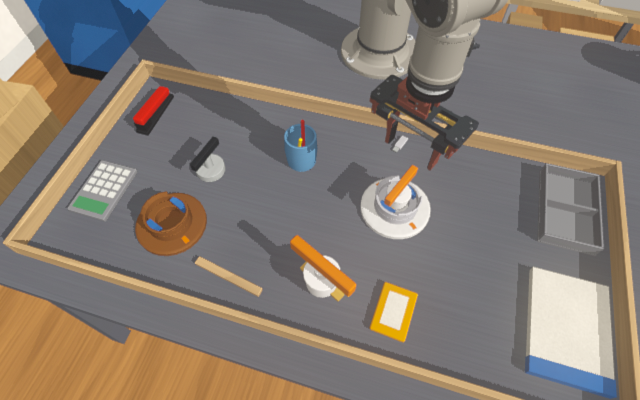

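```bash
python3 - <<'E'
from h import *
for n,(a,b,c,e) in [("scene",(375,160,425,205)),("side",(220,150,300,200))]:
    p=cv2.imread(f"pics/{n}7.png");d=np.load(f"pics/{n}7.npy");hsv=cv2.cvtColor(p,cv2.COLOR_BGR2HSV)
    R=np.zeros(d.shape,bool);R[b:e,a:c]=1
    P=pts(n,R&(hsv[...,0]>=5)&(hsv[...,0]<=17)&(hsv[...,1]>200),d)[0]
    z=np.percentile(P[:,2],98);Q=P[P[:,2]>z-6]
    m=np.linalg.eigh(np.cov(Q[:,:2].T))[1][:,1];t=(Q-Q.mean(0))[:,:2]@m
    h=np.polyfit(t,Q[:,2],1)
    print(n,len(Q),"ztop",np.median(Q[:,2]),z,Q[:,:2].mean(0),"len",np.ptp(t),"yaw",np.degrees(np.arctan2(m[1],m[0])),"tilt deg",np.degrees(np.arctan(h[0])))
p=cv2.imread("pics/scene7.png");d=np.load("pics/scene7.npy");hsv=cv2.cvtColor(p,cv2.COLOR_BGR2HSV)
R=np.zeros(d.shape,bool);R[115:175,280:320]=1
print("cup",np.median(pts("scene",(hsv[...,1]>90)&R,d)[0],0))
R[:]=0;R[130:185,188:228]=1
P=pts("scene",R,d)[0];P=P[P[:,2]>60];print("pw",np.median(P,0))
E
```

```text
scene 266 ztop 107.73481216163873 110.8067901536418 [530.497 151.238] len 107.71325836020773 yaw 159.51027988789195 tilt deg 0.11449643280866323
side 152 ztop 111.77887370432978 113.85129844492593 [524.034 146.447] len 105.79918971583265 yaw 158.44318601052805 tilt deg -0.127784699833371
cup [475.163 -96.354  65.391]
pw [ 556.222 -304.566   75.025]
```

```bash
python3 -c "
from bench import arm
arm.sign_off();print(arm.read_t())"
```

```text
the job is handed in; nothing more can be done
the job is handed in; nothing more can be done
```

I put the small white holder into the white base's bayonet socket, twisted it clockwise until it was tight, let go, backed off and handed the job in. That was just after 15 s on the robot's clock. `sign_off` gives no verdict, so the figures below are my own last checks.

| Check | Result |
|---|---|
| Seating | Bar top averages 110 mm, as expected when seated. The wrist view puts the bar's centre 1–2 mm off the socket axis. |
| Upright | Tilt along the bar is about 0.1°; I did not measure tilt across it. |
| Turn | Bar at about 159°, marks at about 47.5°: roughly 68° from the entry direction (at least 60° needed). |
| Tightness | The moment reached 1.1 N m before I let go. |
| Other objects | Paperweight and pen cup are where they were, to within 1 mm, and the cup is standing. |

- **Camera disagreement:** the scene and side cameras differ by up to 4 mm in bar-top height and about 8 mm in the bar's position. Each is 4–5 mm off the socket centre I used, in opposite directions. That is more than the stated 2 mm calibration, so I relied on the wrist view and the average.
- **Lost twist:** the gripper turned 72°, but the holder ended at about 68°. It slipped a little in the pads or sprang back on release, and is still within the tight range of 65–75°.

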